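Show a trainee which bottle and which well comes next

ROBOT

A 6-joint arm with a two-finger parallel gripper is mounted at the origin on a cart in front of the work surface, level with it; the furniture and walls round the work are solid. World frame = base frame: x ahead of the robot, y to its left, z up, the work surface at z = 0. Lengths are in m, angles in rad, forces in N, time in s.
With the tool pointing down it reaches from about 0.25 to 0.725 m from the base axis. Payload 4 kg.
Tool frame: the origin (TCP) lies between the finger pads, 19 mm behind the fingertips; this is the grasp point; z points along the fingers, y is the line along which they close (so a half turn about z gives the same grasp; the last joint's range is limited). The gripper opens to 85 mm and grips with 20 to 120 N. Pads are 22 mm wide; open, the fingers measure 114 mm over their backs; the gripper's body (76 mm by 85 mm) begins 54 mm behind the grasp point. The pads swing forward as they close: fully open they stand 13 mm farther back than shut.
Start: joints at [1.223, 0.241, 0.005, 1.335, 0, 1.571], TCP at [0.17, 0.47, 0.25] pointing down, gripper open.
Joint ranges: [-2.72, 2.72], [-1.05, 1.87], [-1.09, 1.28], [-1.99, 2.15], [-1.42, 1.44], [-3.14, 3.14]. Speed limits (rad/s): [2.79, 2.79, 3.14, 3.14, 3.14, 3.14].

INTERFACE

Orientations are given as a unit quaternion [x, y, z, w].
In Python, from workcell import bot, vision, workorder, boxes_of gives the robot as it stands.
- The arm moves only by the tool send_rows, never from a script. Its argument "motion" is text: rows parted by semicolons, each of 5 numbers parted by spaces: the closure, from -1 (fully open) to 1 (shut), so that 0 is half open, then the shift along the tool's x, y, z in cm, then the turn about the tool's z in rad. In form: claw x y z twist; .... A call has 1 to 5 rows; each row is the pose to reach, as a shift and turn from the pose commanded when the call began, along the tool's axes at that moment; what a row does not reach only later rows make up. A row lasts 1/10 s, in which the tool goes at most 50 mm and 8.59 degrees, less where a joint would pass 70% of its speed; a pose out of reach is approached as far as the arm can. A call with a gripper value outside its range is refused whole. The fingers move at their own pace and stop on an object; the grip force is fixed at half the most. Time passes only in rows, so rows that repeat a pose let the fingers close. It gives the time, the measured TCP pose, the force, the opening and the grip force at its end, in the units of the state.
- bot.get_obs(): the state, without advancing time (a new reading comes with each control period).
- vision.camera(name): name is "scene" or "side" or "wrist"; returns the picture (480x640x3 uint8, red, green, blue); there is no depth.
- vision.camera_model(name): a dict with "fov_y" (degrees; the focal length in pixels is half the picture's height over the tangent of half this angle, whatever the lens; pixels are square), "cx", "cy" (the principal point, pixels), "k1" (the pictures are not rectified: a ray, as slopes to the right and down, at radius r is drawn at 1 + k1 r^2 times it, then the intrinsics apply), "world_from_camera" (4x4, takes a point from camera to world coordinates); the wrist camera has in their place "hand_eye" (4x4, takes a point from camera to tool coordinates, whose origin is the TCP and whose axes are the flange's). Camera axes: x right, y down, z forward; pixel columns grow to the right and rows downward; lengths in m; the calibration is good to about 2 mm. A picture is of the moment at which its call begins: read the wrist's pose just before it. camera_model takes no time and is no camera call.
- workorder.job_done(): hands the job in; it is judged then, once.
Trained networks look in the newest picture that a camera, given by its name, has taken for a name from the list of things; names that differ only in an ending like _2 or _b are one class to them, and where a whole thing is asked for, a point or a joint stands for the part that bears it (a point fixed in the world has none). Each returns a list of dicts, best first, with "conf" (0 to 1); they miss things now and then, are a little off and sometimes report something else, mostly with a low value. They report only what shows in the picture. A call takes as long as a camera call. They do not tell look-alikes from the thing itself.
- boxes_of(camera, target): "rect" ([centre column, centre row, width, height] in pixels, round what is visible of it).
The state is a dict: "clock": time; "joint_pos": joint angles; "joint_vel": joint speeds; "tau": joint torques, N m; "eef_pos": TCP position; "tool_rot": TCP orientation; "ft_force": force on the tool from outside, world axes, zero at the start; "ft_torque": the same for the moment, N m; "grip_width": finger opening in m; "grasp_force": force on a finger pad.
Only numpy, scipy, OpenCV 4.12 (cv2) and the standard library are available. Lean on these libraries where they do the work, as an engineer would, in place of code of your own. Each camera call takes 0.05 s, during which the arm holds its last target. There are 200 camera calls.

TASK

The timer has run out for one of the two well plates lying in front of you, and a trainee needs to be shown the next step: with the fingers pointing straight down and the tips about 2 cm above it, point first at the top of the dropper bottle behind them (the one with a rubber bulb) and keep still there for two seconds, then point in the same way for two seconds at the corner well nearest the timer, on the plate that the timer stands beside. Touch and move nothing, do not point at or come down over the two screw-cap vials or the other plate, and finish with the hand raised at least 25 cm above the worktop.

Things in the scene. Friction and masses are not known exactly. Their poses are not given: they have to be found in the camera images.
- dropper: small amber glass dropper bottle, 33 mm across and 102 mm tall, standing upright: round body to 70 mm, collar 24 mm across to 77 mm, then a black rubber bulb 13 mm across to 102 mm; the only one of the three bottles in the back row with a bulb. Loose. Origin at the centre of its underside, z up
- dropper_top (a point): top of the dropper bottle's rubber bulb, 102 mm above its foot, on the bottle's axis: the first point to be shown
- plate_due: white 96-well plate, 86 mm (its x) by 128 mm (its y) by 15 mm high, lying flat; the one of two like plates that has the timer beside it. Loose. Origin at the centre of its underside, z up; its corner wells lie at x = +-31.5 mm, y = +-49.5 mm
- first_well (a point): mouth of the corner well of plate_due nearest the timer, at x = +31.5, y = +49.5, z = 15 mm in the plate's frame: the second point to be shown
- timer_due: white bench timer with grey display and three round keys, 68 mm wide (its y), 38 deep (its x), 54 high, standing behind one far corner of plate_due, display towards the robot: its centre about x = +100, y = +65 mm in the plate's frame, its face some 45 mm from the corner well, so fingers spread wide towards it would hit it. Loose. Origin: centre of its underside, z up
- plate_idle: the other white 96-well plate, same shape and size, with no timer beside it: not to be pointed at. Loose. Origin at the centre of its underside, z up
- vial_large: screw-cap vial 34 mm across, 70 mm tall, flat ribbed cap, no bulb: not to be pointed at. Loose. Origin at the centre of its underside, z up
- vial_medium: screw-cap vial 30 mm across, 62 mm tall, flat ribbed cap, no bulb: not to be pointed at. Loose. Origin at the centre of its underside, z up
Things that resemble listed ones, but are neither listed nor needed, are in the scene too. Several things have the shape of the timer_due; the one meant has the colours described above.

How it is judged:
By the outcome, as a careful person would: the job done as asked, in the order asked, and still so for the second after the job is handed in, with the robot touching nothing.
It also fails if it takes over 48 s, if anything falls off the work surface, if the arm or the gripper's body presses on something with over 40 N, if the wrist force passes 120 N, or if a joint passes its speed limit or range.

## Working session

There is one attempt and no reset: what is moved stays moved. The work goes in short steps, Python scripts to look and compute and a tool call to move; the robot and the scene stay as the last step left them, time stands still between calls to the robot, and variables do not carry over. Pictures are saved under pics/ and viewed, at most 10 in all, crops included, and the job is handed in when it is done.

Besides the shell and the picture viewer there is one more tool, called after "Request:" as name(argument=value, ...) on one line, values as JSON. send_rows: Moves the arm, as the interface text tells. Its arguments: {"type":"object","properties":{"motion":{"type":"string"}},"required":["motion"]}

```bash
mkdir -p pics; cat > h.py <<'E'
import numpy as np,cv2
from workcell import bot,vision,workorder,boxes_of
from scipy.spatial.transform import Rotation as R
def model(n):
    m=vision.camera_model(n); f=240/np.tan(np.radians(m["fov_y"])/2)
    if "world_from_camera" in m: T=np.array(m["world_from_camera"])
    else:
        o=bot.get_obs(); W=np.eye(4); W[:3,:3]=R.from_quat(o["tool_rot"]).as_matrix(); W[:3,3]=o["eef_pos"]
        T=W@np.array(m["hand_eye"])
    return m,f,T
def ray(n,u,v,M=None):
    m,f,T=M or model(n)
    d=np.array([(u-m["cx"])/f,(v-m["cy"])/f]); s=d.copy()
    for _ in range(30): s=d/(1+m["k1"]*(s@s))
    return T[:3,3],T[:3,:3]@np.array([s[0],s[1],1])
def atz(n,u,v,z,M=None):
    o,d=ray(n,u,v,M); return o+d*(z-o[2])/d[2]
def proj(n,P,M=None):
    m,f,T=M or model(n); p=T[:3,:3].T@(np.array(P)-T[:3,3]); s=p[:2]/p[2]; s=s*(1+m["k1"]*(s@s))
    return s*f+[m["cx"],m["cy"]]
E
python3 - <<'E'
from h import *
for n in ["scene","side"]:
    im=vision.camera(n); cv2.imwrite(f"pics/{n}0.png",im[:,:,::-1])
    print(n,np.round(model(n)[2][:3,3],2))
    for t in ["dropper","plate_due","timer_due","vial_large","vial_medium"]:
        for b in boxes_of(n,t): print(t,np.round(b["rect"]),round(b["conf"],2))
o=bot.get_obs();print(o["clock"],o["eef_pos"],o["tool_rot"],o["grip_width"])
E
```

```text
scene [ 0.29 -0.49  0.73]
dropper [385. 258.  23.  42.] 0.96
dropper [434. 316.  20.  32.] 0.58
plate_due [319. 384.  87.  94.] 0.7
timer_due [407. 365.  44.  49.] 0.87
timer_due [300. 294.  43.  41.] 0.77
timer_due [350. 319.  37.  50.] 0.59
vial_medium [436. 315.  20.  33.] 0.65
side [ 0.45 -0.51  0.73]
dropper [369. 273.  16.  39.] 0.82
plate_due [271. 373.  56.  73.] 0.82
timer_due [355. 376.  30.  56.] 0.94
timer_due [282. 287.  29.  39.] 0.68
timer_due [321. 320.  24.  49.] 0.57
vial_large [364. 232.  20.  32.] 0.7
vial_medium [396. 341.  23.  30.] 0.87
0.6 [0.17039957 0.4700678  0.25002808] [ 1.73019202e-01  9.84918451e-01  1.76539557e-05 -1.43822316e-05] 0.08504314625825483
```

View pics/scene0.png

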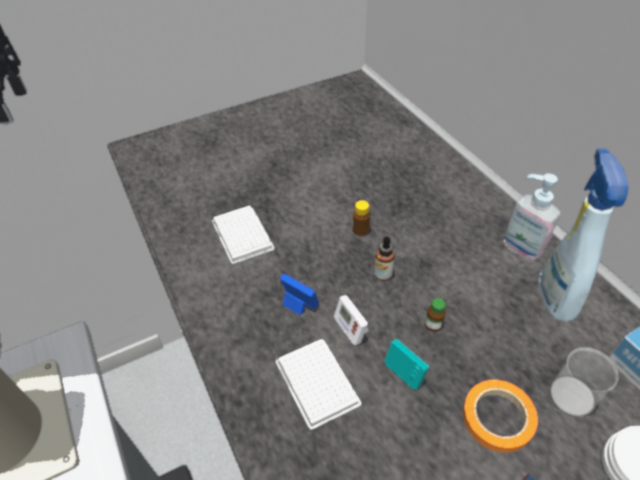

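View pics/side0.png

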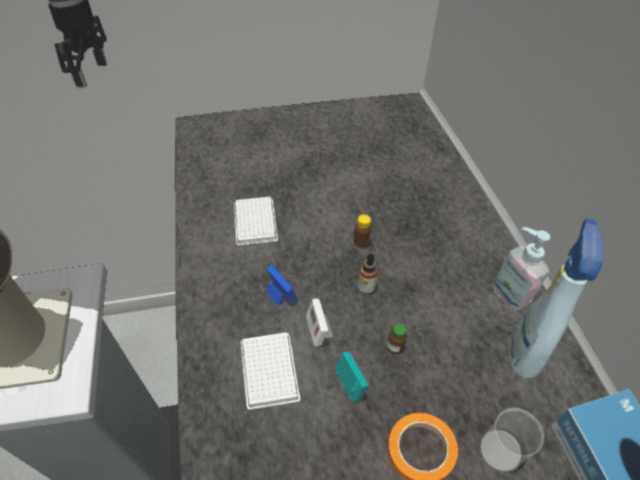

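The plate at scene (319,384) has the white timer at (350,320), by its far-left corner. The timers at (300,294) and (407,365) are the blue and teal decoys. The bulb top is at about scene (386,240) and side (370,257). Next I'll zoom in for exact pixels.

```bash
python3 - <<'E'
from h import *
out=[]
for n,(x,y) in {"scene":(265,230),"side":(230,245)}.items():
    im=cv2.imread(f"pics/{n}0.png"); c=im[y:y+200,x:x+130]
    out.append(cv2.resize(c,None,fx=3,fy=3,interpolation=cv2.INTER_CUBIC))
    h=cv2.cvtColor(im,cv2.COLOR_BGR2HSV); m=((h[...,2]>150)&(h[...,1]<40)).astype(np.uint8)
    k,l,s,c=cv2.connectedComponentsWithStats(m)
    for i in range(1,k):
        if 1000<s[i,4]<6000 and 200<c[i][0]<340 and s[i,1]>320:
            ct=cv2.findContours((l==i).astype(np.uint8),0,2)[0][0]
            q=cv2.approxPolyDP(cv2.convexHull(ct),6,True)[:,0]
            print(n,q.tolist(),[np.round(atz(n,*p,0.012),4).tolist() for p in q])
cv2.imwrite("pics/crop.png",np.hstack(out))
E
```

```text
scene [[323, 339], [361, 403], [311, 429], [275, 361]] [[0.4924, -0.0814, 0.012], [0.4897, -0.2065, 0.012], [0.4062, -0.2064, 0.012], [0.4067, -0.0808, 0.012]]
side [[288, 333], [299, 400], [248, 409], [241, 341]] [[0.4938, -0.081, 0.012], [0.4908, -0.2066, 0.012], [0.4089, -0.206, 0.012], [0.4107, -0.0813, 0.012]]
```

View pics/crop.png

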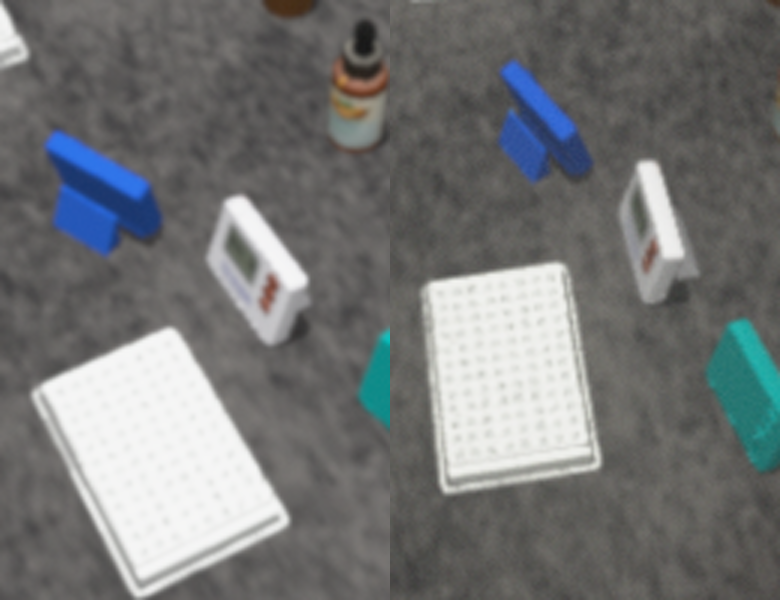

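```bash
python3 - <<'E'
from h import *
def tri(a,b):
    A=np.zeros((3,3));y=np.zeros(3)
    for n,p in (("scene",a),("side",b)):
        o,d=ray(n,*p); d=d/np.linalg.norm(d); P=np.eye(3)-np.outer(d,d); A+=P;y+=P@o
    return np.linalg.solve(A,y)
im=cv2.imread("pics/side0.png"); 
for n,x,y in(("scene",380,233),("side",363,249)):
    g=cv2.imread(f"pics/{n}0.png",0)[y:y+16,x:x+14]; print(g)
print("tri",tri((387,237.5),(369.5,254)))
for n,p in(("scene",(387,239)),("side",(370,256))): print(n,atz(n,*p,0.102))
for n,p in(("scene",(436,303)),("side",(399,328))): print("green",atz(n,*p,0.062))
for n,p in(("scene",(362,206)),("side",(364,219))): print("yellow",atz(n,*p,0.07))
c=np.array([.4499,-.1438]); y=-.02
print("well",c+R.from_euler("z",y).as_matrix()[:2,:2]@[.0315,.0495])
m=vision.camera_model("wrist");print(np.round(m["hand_eye"],3),m["fov_y"])
print(R.from_quat(bot.get_obs()["tool_rot"]).as_matrix().round(3))
E
```

```text
[[105 100  96  92  90  91  93  94  96  97  95  92  89  89]
 [106 104  99  96  95  95  97  97  97  96  94  90  87  86]
 [106 104 101  98  95  93  91  93  96 100  98  96  92  88]
 [105 103 100  93  86  77  73  75  84  96 102 102  98  92]
 [103 103  97  83  68  55  48  50  63  82  97 104 105  98]
 [100 101  92  71  50  39  36  38  44  64  87 103 108 105]
 [ 99  96  84  62  41  34  29  33  35  51  78 101 109 110]
 [ 98  94  81  56  35  30  30  31  31  45  73 100 110 112]
 [ 99  95  78  54  34  27  29  29  32  44  70  96 107 110]
 [101  98  85  58  32  26  24  27  30  45  72  93 103 107]
 [106 110  94  62  36  25  26  26  31  57  82  94 100 104]
 [116 120  96  58  31  25  26  23  34  65  94 102  98  99]
 [120 122  93  51  30  25  26  25  34  61  93 103  96  94]
 [116 120  93  55  29  27  26  23  32  61  91 105  97  89]
 [106 117 100  68  43  31  30  34  48  72  98 106  97  88]
 [ 88 110 112  95  73  59  54  61  76  93 104 103  92  92]]
[[ 89  88  87  89  86  81  78  74  72  74  80  81  90  95]
 [ 93  94  94  92  90  84  81  77  80  80  81  81  89  96]
 [ 98  96  93  94  93  88  83  80  83
[... 635 characters left out ...]
41  35  33  33  42  59  85  93  84]
 [ 79  96 100  79  45  40  33  35  43  43  75  96  99  85]
 [ 69  85 103  95  69  48  38  37  45  61  83 100  92  81]]
tri [ 0.65352506 -0.00950587  0.10619567]
scene [ 0.65329291 -0.0112176   0.102     ]
side [ 0.65502535 -0.00877412  0.102     ]
green [ 0.66871585 -0.13749234  0.062     ]
green [ 0.67309073 -0.13746601  0.062     ]
yellow [0.67695684 0.10701114 0.07      ]
yellow [0.67997728 0.11133372 0.07      ]
well [ 0.48238363 -0.09493986]
[[ 0.    -0.949 -0.314  0.08 ]
 [ 1.     0.    -0.    -0.001]
 [ 0.    -0.314  0.949 -0.123]
 [ 0.     0.     0.     1.   ]] 61.892662579001
[[-0.94   0.341 -0.   ]
 [ 0.341  0.94   0.   ]
 [ 0.     0.    -1.   ]]
```

Request:
send_rows(motion="0 -4 -1.85 0 -0.1; 0.5 -8 -3.7 0 -0.2; 1 -12 -5.55 0 -0.3; 1 -16 -7.4 0 -0.348; 1 -20 -9.3 0 -0.348")

```text
clock: 1.1
eef_pos: [0.3277, 0.3132, 0.2502]
tool_rot: [-0.001, 1.0, 0.0, 0.0]
ft_force: [0.3, -0.4, 0.0]
grip_width: 0.0126
grasp_force: 0.0
```

Request:
send_rows(motion="1 -3.4 -3.3 0 0; 1 -6.8 -6.6 0 0; 1 -10.2 -9.9 0 0; 1 -13.6 -13.2 0 0; 1 -17 -16.5 0 0")

```text
clock: 1.6
eef_pos: [0.498, 0.1479, 0.2502]
tool_rot: [0.0, 1.0, 0.0, 0.0]
ft_force: [-0.1, 1.7, 0.6]
grip_width: -0.0003
grasp_force: 0.0
```

Request:
send_rows(motion="1 -3.2 -3.2 0 0; 1 -6.4 -6.4 0 0; 1 -9.6 -9.6 0 0; 1 -12.8 -12.8 0 0; 1 -15.5 -15.8 0 0")

```text
clock: 2.1
eef_pos: [0.6532, -0.0102, 0.2497]
tool_rot: [0.0, 1.0, 0.0, 0.0]
ft_force: [1.2, 0.2, 0.3]
grip_width: 0.0001
grasp_force: 0.0
```

```bash
python3 - <<'E'
from h import *
o=bot.get_obs();M=model("wrist");im=vision.camera("wrist");cv2.imwrite("pics/w1.png",im[:,:,::-1])
print(o["clock"],o["eef_pos"],o["joint_pos"].round(3) if hasattr(o["joint_pos"],"round") else o["joint_pos"],boxes_of("wrist","dropper"))
print(proj("wrist",[.654,-.010,.102],M),proj("wrist",np.array(o["eef_pos"])-[0,0,.019],M))
E
```

```text
2.1 [ 0.65317342 -0.01024966  0.24973066] [-0.016  0.561  0.483  1.492  0.    -0.015] [{'rect': [327.5, 214.8, 37.0, 51.0], 'conf': 0.62}]
[321.43246215 229.61794226] [322.0201652  320.17700208]
```

View pics/w1.png

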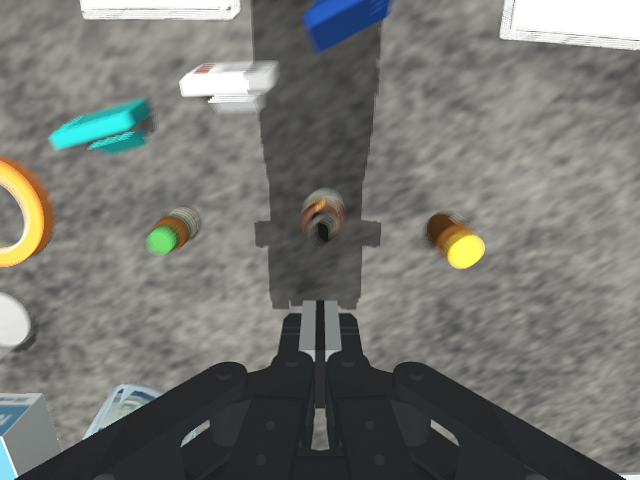

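The dropper's bulb shows under the gripper at about (322,234), and the prediction was (321,230). The vials are well to either side, at (160,240) and (465,250). I'll go down partway and look again.

Request:
send_rows(motion="1 0 0 3 0; 1 0 0 6 0; 1 0 0 8 0; 1 0 0 8 0; 1 0 0 8 0")

```text
clock: 2.7
eef_pos: [0.6515, -0.008, 0.1703]
tool_rot: [-0.0, 1.0, 0.0, -0.0]
ft_force: [-0.1, -0.5, 1.0]
grip_width: -0.0002
grasp_force: 0.0
```

```bash
python3 - <<'E'
from h import *
o=bot.get_obs();M=model("wrist");im=vision.camera("wrist");cv2.imwrite("pics/w2.png",cv2.resize(im[120:370,200:450,::-1],None,fx=2.4,fy=2.4))
print(o["clock"],o["eef_pos"],boxes_of("wrist","dropper"))
print(proj("wrist",[.654,-.010,.102],M),proj("wrist",np.array(o["eef_pos"])-[0,0,.019],M),proj("wrist",np.array(o["eef_pos"])-[.011,0,.019],M))
for p in((322,225),(322,235),(322,245),(330,235)):print(p,atz("wrist",*p,.102,M))
E
```

```text
2.7 [ 0.65151322 -0.00799067  0.17030385] [{'rect': [322.1, 249.2, 49.1, 76.3], 'conf': 0.87}]
[317.61684784 276.83118722] [322.01445708 320.21305132] [322.09791585 295.27737147]
(322, 225) [ 0.62610601 -0.00781084  0.102     ]
(322, 235) [ 0.6313016  -0.00779595  0.102     ]
(322, 245) [ 0.63658269 -0.00778076  0.102     ]
(330, 235) [ 0.63129698 -0.00379677  0.102     ]
```

View pics/w2.png

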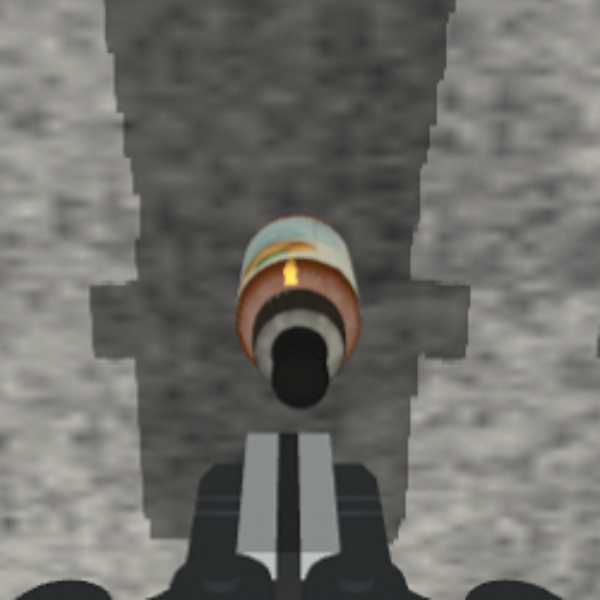

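The bulb top is at about wrist (325,278), nearly under the closed tips. It is roughly 3 mm ahead and 1–2 mm to the left of them. I'll correct that, lower to 2 cm above, and hold.

Request:
send_rows(motion="1 -0.25 0.1 1.5 0; 1 -0.25 0.1 2.9 0; 1 -0.25 0.1 2.9 0; 1 -0.25 0.1 2.9 0; 1 -0.25 0.1 2.9 0")

```text
clock: 3.3
eef_pos: [0.6549, -0.0075, 0.1418]
tool_rot: [-0.0, 1.0, 0.0, 0.001]
ft_force: [-0.4, -0.2, 0.3]
grip_width: 0.0001
grasp_force: 0.0
```

```bash
python3 - <<'E'
from h import *
o=bot.get_obs();M=model("wrist");w=vision.camera("wrist")[180:380,220:420];s=vision.camera("scene")[190:290,335:435]; d=vision.camera("side")[205:305,320:420]
r=lambda a,k:cv2.resize(a[:,:,::-1],(k,k),interpolation=cv2.INTER_CUBIC)
cv2.imwrite("pics/w3.png",np.hstack([r(w,266),r(s,266),r(d,266)]))
print(o["clock"],o["eef_pos"],bot.get_obs()["clock"])
E
```

```text
3.3 [ 0.65488316 -0.00745361  0.14182706] 3.45
```

View pics/w3.png

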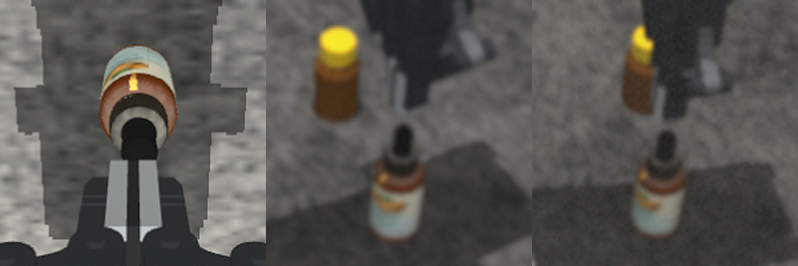

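The tips are about 2 cm above the bulb and centred to within 2 mm. A last 1.5 mm trim to the left, then hold.

Request:
send_rows(motion="1 0 0.15 0 0; 1 0 0.15 0 0; 1 0 0.15 0 0; 1 0 0.15 0 0; 1 0 0.15 0 0")

```text
clock: 3.95
eef_pos: [0.6543, -0.006, 0.141]
tool_rot: [-0.0, 1.0, -0.0, -0.0]
ft_force: [0.1, -0.6, 0.2]
grip_width: 0.0001
grasp_force: 0.0
```

Request:
send_rows(motion="1 0 0 0 0; 1 0 0 0 0; 1 0 0 0 0; 1 0 0 0 0; 1 0 0 0 0")

```text
clock: 4.45
eef_pos: [0.6543, -0.006, 0.141]
tool_rot: [-0.0, 1.0, -0.0, -0.0]
ft_force: [0.3, -0.1, 0.5]
grip_width: 0.0001
grasp_force: 0.0
```

Request:
send_rows(motion="1 0 0 0 0; 1 0 0 0 0; 1 0 0 0 0; 1 0 0 0 0; 1 0 0 0 0")

```text
clock: 4.95
eef_pos: [0.6543, -0.006, 0.141]
tool_rot: [-0.0, 1.0, -0.0, -0.0]
ft_force: [0.1, 0.2, 0.3]
grip_width: 0.0001
grasp_force: 0.0
```

Request:
send_rows(motion="1 0 0 0 0; 1 0 0 0 0; 1 0 0 0 0; 1 0 0 0 0; 1 0 0 0 0")

```text
clock: 5.45
eef_pos: [0.6543, -0.006, 0.141]
tool_rot: [-0.0, 1.0, 0.0, 0.0]
ft_force: [0.3, 0.3, 0.2]
grip_width: -0.0002
grasp_force: 0.0
```

Request:
send_rows(motion="1 0 0 0 0; 1 0 0 0 0; 1 0 0 0 0; 1 0 0 0 0; 1 0 0 0 0")

```text
clock: 5.95
eef_pos: [0.6543, -0.0059, 0.141]
tool_rot: [-0.0, 1.0, 0.0, -0.0]
ft_force: [-0.4, -0.4, 0.1]
grip_width: -0.0001
grasp_force: 0.0
```

Request:
send_rows(motion="1 0 0 0 0; 1 0 0 0 0; 1 0 0 0 0; 1 0 0 0 0; 1 0 0 0 0")

```text
clock: 6.45
eef_pos: [0.6543, -0.0059, 0.141]
tool_rot: [-0.0, 1.0, 0.0, -0.0]
ft_force: [-0.7, -0.2, 0.1]
grip_width: -0.0004
grasp_force: 0.0
```

Request:
send_rows(motion="1 0 0 -3 0; 1 0 0 -6 0; 1 0 0 -8 0; 1 0 0 -8 0; 1 2 -1 -8 0")

```text
clock: 6.95
eef_pos: [0.6359, -0.0151, 0.2205]
tool_rot: [-0.001, 1.0, 0.0, 0.001]
ft_force: [-0.3, -1.3, -0.6]
grip_width: -0.0002
grasp_force: 0.0
```

Request:
send_rows(motion="1 3.2 -1.7 0 0; 1 6.4 -3.4 0 0; 1 9.6 -5.1 0 0; 1 12.8 -6.7 0 0; 1 15.2 -7.9 0 0")

```text
clock: 7.45
eef_pos: [0.4796, -0.0956, 0.2197]
tool_rot: [0.0, 1.0, 0.0, -0.001]
ft_force: [0.5, -0.0, -0.2]
grip_width: 0.0004
grasp_force: 0.0
```

Request:
send_rows(motion="1 0 0 3 0; 1 0 0 6 0; 1 0 0 9 0; 1 0 0 9 0; 1 0 0 9 0")

```text
clock: 7.95
eef_pos: [0.4815, -0.0948, 0.1305]
tool_rot: [-0.0, 1.0, 0.0, -0.001]
ft_force: [0.0, 0.4, 0.3]
grip_width: -0.0001
grasp_force: 0.0
```

```bash
python3 - <<'E'
from h import *
o=bot.get_obs();M=model("wrist");w=vision.camera("wrist")
cv2.imwrite("pics/w4.png",w[:,:,::-1])
print(o["clock"],o["eef_pos"]); print(proj("wrist",[.4824,-.0949,.015],M),[proj("wrist",[.4938-a,-.0812-b,.012],M).round() for a,b in((0,0),(.0,.125),(.084,0))])
for p in((322,240),(322,260)):print(p,atz("wrist",*p,.015,M))
E
```

```text
7.95 [ 0.4815424  -0.09484562  0.13046941]
[321.05779652 244.87062339] [array([342., 260.]), array([150., 260.]), array([345., 125.])]
(322, 240) [ 0.47918117 -0.09431558  0.015     ]
(322, 260) [ 0.49256484 -0.09428346  0.015     ]
```

View pics/w4.png

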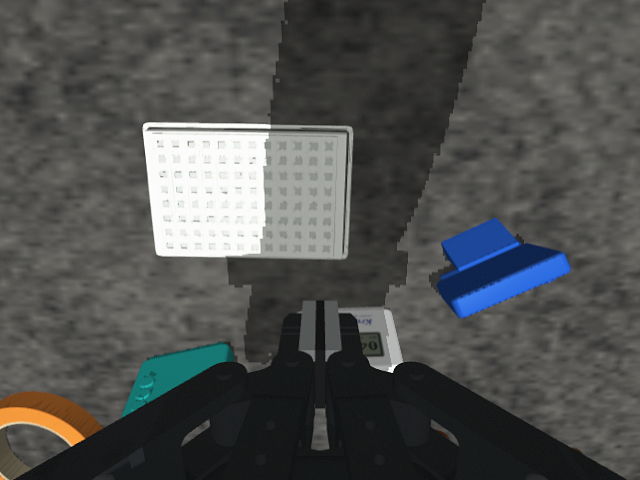

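The corner well nearest the white timer shows at about (329,249). That is about 5 mm left of and 3 mm ahead of my estimate. I'll descend partway with a half correction and re-measure.

Request:
send_rows(motion="1 -0.2 0.3 3 0; 1 -0.2 0.3 5 0; 1 -0.2 0.3 5 0; 1 -0.2 0.3 5 0; 1 -0.2 0.3 5 0")

```text
clock: 8.5
eef_pos: [0.4859, -0.0923, 0.0829]
tool_rot: [-0.0, 1.0, -0.0, 0.002]
ft_force: [-0.4, -1.0, 0.4]
grip_width: 0.0
grasp_force: 0.0
```

```bash
python3 - <<'E'
from h import *
o=bot.get_obs();M=model("wrist");w=vision.camera("wrist")
cv2.imwrite("pics/w5.png",cv2.resize(w[180:340,240:440,::-1],None,fx=3.75,fy=3.75,interpolation=cv2.INTER_CUBIC))
print(o["clock"],o["eef_pos"]); print(proj("wrist",[.4824,-.0949,.015],M),proj("wrist",np.array(o["eef_pos"])-[0,0,.019],M))
E
```

```text
8.5 [ 0.48590269 -0.09229478  0.08291387]
[316.55092094 265.87780891] [322.0524775  320.05534465]
```

View pics/w5.png

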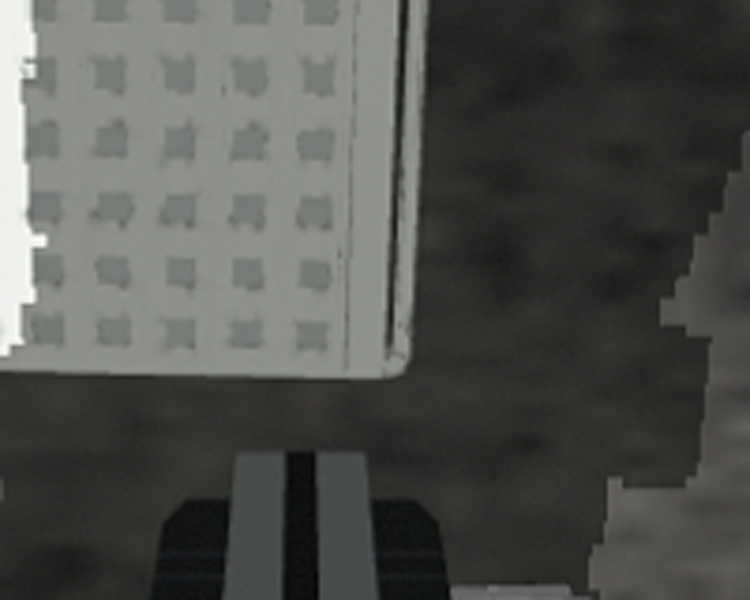

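The corner well at full-frame (323,269) maps to about (0.484, -0.091), which is essentially under the tips. I'll lower to 2 cm above it and check.

Request:
send_rows(motion="1 0 0.1 1.5 0; 1 0 0.1 2.7 0; 1 0 0.1 2.7 0; 1 0 0.1 2.7 0; 1 0 0.1 2.7 0")

```text
clock: 9.05
eef_pos: [0.4848, -0.0911, 0.0545]
tool_rot: [-0.0, 1.0, -0.0, 0.0]
ft_force: [-0.6, 0.6, -0.1]
grip_width: 0.0001
grasp_force: 0.0
```

```bash
python3 - <<'E'
from h import *
o=bot.get_obs();M=model("wrist");w=vision.camera("wrist")[180:380,220:420];s=vision.camera("scene")[270:370,275:375]; d=vision.camera("side")[270:370,240:340]
r=lambda a,k:cv2.resize(a[:,:,::-1],(k,k),interpolation=cv2.INTER_CUBIC)
cv2.imwrite("pics/w6.png",np.hstack([r(w,266),r(s,266),r(d,266)]))
print(o["clock"],o["eef_pos"])
print(proj("wrist",[.484,-.0915,.015],M))
for p in((320,290),(320,295)):print(p,atz("wrist",*p,.015,M))
E
```

```text
9.05 [ 0.48477374 -0.09113048  0.05452781]
[320.97787157 295.61907287]
(320, 290) [ 0.48123767 -0.09193947  0.015     ]
(320, 295) [ 0.48369458 -0.09193749  0.015     ]
```

View pics/w6.png

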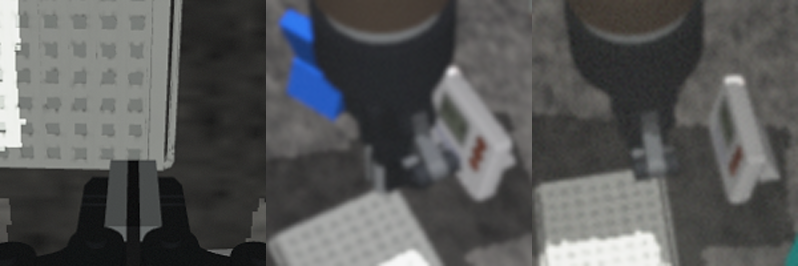

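```bash
python3 - <<'E'
from h import *
o=bot.get_obs();M=model("wrist");w=vision.camera("wrist")[200:320,250:400]
g=cv2.createCLAHE(3,(4,4)).apply(cv2.cvtColor(w,cv2.COLOR_RGB2GRAY))
cv2.imwrite("pics/w7.png",cv2.resize(g,None,fx=5,fy=5,interpolation=cv2.INTER_CUBIC))
print(o["clock"],o["eef_pos"])
X,Y=np.array(o["eef_pos"])[:2]
import itertools
for i in range(4): print([ (5*(proj("wrist",[.484-.009*i,-.0915-.009*j,.015],M)-[250,200])).round().tolist() for j in range(3)])
E
```

```text
9.2 [ 0.48472831 -0.09110225  0.05450371]
[[355.0, 479.0], [254.0, 479.0], [153.0, 478.0]]
[[355.0, 386.0], [252.0, 386.0], [150.0, 386.0]]
[[355.0, 290.0], [251.0, 290.0], [147.0, 290.0]]
[[355.0, 191.0], [249.0, 191.0], [144.0, 191.0]]
```

View pics/w7.png

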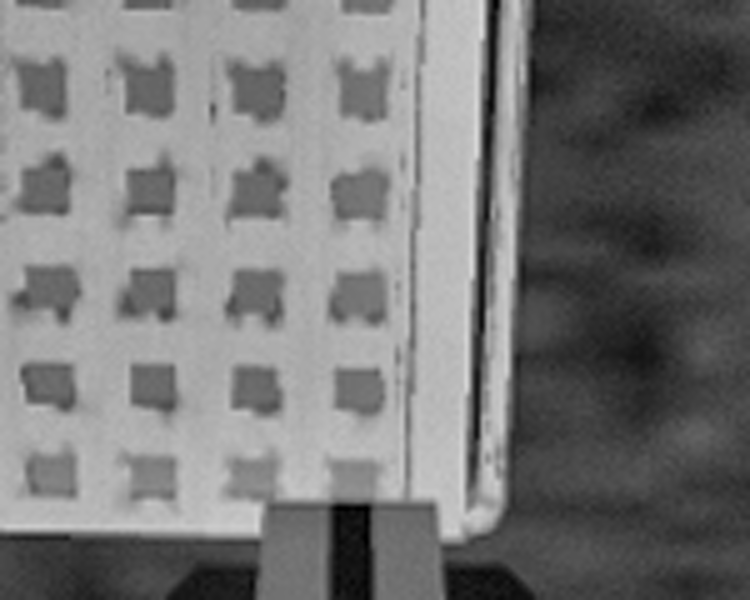

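The corner well lies at (355,478) in this view, exactly where predicted for (0.484, -0.0915). The tips are within 1 mm of it, so I'll hold and then rise.

Request:
send_rows(motion="1 0 0 0 0; 1 0 0 0 0; 1 0 0 0 0; 1 0 0 0 0; 1 0 0 0 0")

```text
clock: 9.75
eef_pos: [0.4843, -0.091, 0.054]
tool_rot: [-0.0, 1.0, -0.0, -0.0]
ft_force: [-0.1, 0.1, 0.3]
grip_width: -0.0003
grasp_force: 0.0
```

Request:
send_rows(motion="1 0 0 0 0; 1 0 0 0 0; 1 0 0 0 0; 1 0 0 0 0; 1 0 0 0 0")

```text
clock: 10.25
eef_pos: [0.4843, -0.091, 0.054]
tool_rot: [-0.0, 1.0, 0.0, -0.0]
ft_force: [-0.1, -0.2, 0.2]
grip_width: -0.0001
grasp_force: 0.0
```

Request:
send_rows(motion="1 0 0 0 0; 1 0 0 0 0; 1 0 0 0 0; 1 0 0 0 0; 1 0 0 0 0")

```text
clock: 10.75
eef_pos: [0.4843, -0.091, 0.054]
tool_rot: [-0.0, 1.0, 0.0, -0.0]
ft_force: [-0.2, 0.5, 0.0]
grip_width: -0.0
grasp_force: 0.0
```

Request:
send_rows(motion="1 0 0 0 0; 1 0 0 0 0; 1 0 0 0 0; 1 0 0 0 0; 1 0 0 0 0")

```text
clock: 11.25
eef_pos: [0.4843, -0.091, 0.054]
tool_rot: [-0.0, 1.0, 0.0, 0.0]
ft_force: [0.4, 0.4, 1.0]
grip_width: -0.0002
grasp_force: 0.0
```

Request:
send_rows(motion="1 0 0 0 0; 1 0 0 0 0; 1 0 0 0 0; 1 0 0 0 0; 1 0 0 0 0")

```text
clock: 11.75
eef_pos: [0.4843, -0.091, 0.054]
tool_rot: [-0.0, 1.0, -0.0, 0.0]
ft_force: [0.3, -1.2, 0.3]
grip_width: -0.0
grasp_force: 0.0
```

Request:
send_rows(motion="1 0 0 -3 0; 1 0 0 -7 0; 1 0 0 -11 0; 1 0 0 -15 0; 1 0 0 -19 0")

```text
clock: 12.25
eef_pos: [0.484, -0.0909, 0.2457]
tool_rot: [-0.0, 1.0, 0.0, 0.0]
ft_force: [1.1, -0.2, -0.1]
grip_width: 0.0001
grasp_force: 0.0
```

Request:
send_rows(motion="1 0 0 -4 0; 1 0 0 -7 0; 1 0 0 -9 0; 1 0 0 -9 0; 1 0 0 -9 0")

```text
clock: 12.75
eef_pos: [0.4843, -0.091, 0.3337]
tool_rot: [-0.0, 1.0, -0.0, 0.0]
ft_force: [-0.8, -0.3, -1.9]
grip_width: -0.0003
grasp_force: 0.0
```

Request:
send_rows(motion="1 0 0 0 0; 1 0 0 0 0; 1 0 0 0 0; 1 0 0 0 0; 1 0 0 0 0")

```text
clock: 13.25
eef_pos: [0.4842, -0.091, 0.3337]
tool_rot: [-0.0, 1.0, 0.0, -0.0]
ft_force: [0.0, 0.1, -0.5]
grip_width: -0.0
grasp_force: 0.0
```

```bash
python3 -c "
from h import *
print(workorder.job_done())"
```

```text
the job is handed in; nothing more can be done
None
```

The job is handed in: the arm pointed for over 2 s at the dropper's bulb top, then at the corner well nearest the white timer, with the tips about 2 cm above each; it touched nothing as far as the force readings show, and the hand ended about 31 cm up (fingertips) at 13 s.

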